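# Put the hand stamps back in the tray in order of size

## Robot

A 6-joint arm with a two-finger parallel gripper is mounted at the origin on the work surface. World frame = base frame: x ahead of the robot, y to its left, z up, the work surface at z = 0. Lengths are in mm, angles in rad, forces in N, time in s.
With the tool pointing down it reaches from about 350 to 975 mm from the base axis. Payload 7.1 kg.
Tool frame: the origin (TCP) lies midway between the tips of the shut fingers; the grasp point (between the pads) lies ctrl.grip_point_offset behind it (ctrl.grip_point_offset is the distance from the TCP to the grasp point, in mm); z points along the fingers, y is the line along which they close (so a half turn about z gives the same grasp; the last joint's range is limited). The gripper opens to 88 mm and grips with 3 to 60 N. Pads are 20 mm wide; open, the fingers measure 115 mm over their backs; the gripper's body (75 mm by 178 mm) begins 61 mm behind the grasp point.
Start: joints at [-0.019, 0.423, 1.63, -0, 1.089, -0.019], TCP at [624.984, 0.026, 222.675] pointing down, gripper open.
Joint ranges: [-3, 3], [-0.9, 2.11], [0.09, 2.58], [-1.31, 4.45], [0.11, 2.69], [-2.54, 2.54]. Speed limits (rad/s): [2.39, 2.39, 3.01, 3.14, 3.14, 3.14].

## Interface

Orientations are given as a rotation vector (axis times angle).
In Python, from workcell import ctrl gives the robot as it stands.
- The arm moves only by the tool apply_moves, never from a script. Its argument "targets" is a list of rows, each an object of numbers: "tx", "ty", "tz": the shift along the world's x, y, z in m; "spin": the turn about the world's z in degrees. In form: [{"tx": .., "ty": .., "tz": .., "spin": ..}, ...]. A call has exactly 8 rows; each row is the pose to reach, as a shift and turn from the pose commanded when the call began; what a row does not reach only later rows make up. A row lasts 1/10 s, in which the tool goes at most 50 mm and 8.59 degrees, less where a joint would pass 70% of its speed; a pose out of reach is approached as far as the arm can. A call with a gripper value outside its range is refused whole. "gripper" is the closure, from -1 (fully open) to 1 (shut), set as the call begins (left out, the last holds). The fingers move at their own pace and stop on an object; the grip force is fixed at half the most. Time passes only in rows, so rows that repeat a pose let the fingers close, or fill a call up. It gives the time, the measured TCP pose, the force, the opening and the grip force at its end, in the units of the state.
- ctrl.get_obs(): the state, without advancing time (a new reading comes with each control period).
- ctrl.get_image(name): name is "scene" or "side" or "wrist"; returns the picture (384x512x3 uint8, red, green, blue); there is no depth.
- ctrl.get_calibration(name): a dict with "fov_y" (degrees; the focal length in pixels is half the picture's height over the tangent of half this angle, whatever the lens; pixels are square), "cx", "cy" (the principal point, pixels), "dist" ([k1, k2, p1, p2, k3] as OpenCV has them; the pictures are not rectified), "rvec" (rotation vector, rad) and "tvec" (3), from world to camera coordinates, as OpenCV has them. Camera axes: x right, y down, z forward; pixel columns grow to the right and rows downward; lengths in mm; the calibration is good to about 2 mm. A picture is of the moment at which its call begins: read the wrist's pose just before it. get_calibration takes no time and is no camera call; for the wrist camera it gives the pose at the moment of the call.
- ctrl.close_job(): hands the job in; it is judged then, once.
Trained networks look in the newest picture that a camera, given by its name, has taken for a name from the list of things; names that differ only in an ending like _2 or _b are one class to them, and where a whole thing is asked for, a point or a joint stands for the part that bears it (a point fixed in the world has none). Each returns a list of dicts, best first, with "score" (0 to 1); they miss things now and then, are a little off and sometimes report something else, mostly with a low value. They report only what shows in the picture. A call takes as long as a camera call. They do not tell look-alikes from the thing itself.
- ctrl.outline_of(name, camera): "pixels" (384x512 bool, what is visible of it) and "box" ([left, top, right, bottom] in pixels, round what is visible of it).
- ctrl.pinpoint(name, camera): "uv" ([column, row] in pixels: a listed point, or the origin of a listed thing).
The state is a dict: "t": time; "qpos": joint angles; "qvel": joint speeds; "joint_torque": joint torques, N m; "ee_pos": TCP position; "orientation": TCP orientation; "ft_force": force on the tool from outside, world axes, zero at the start; "moment": the same for the moment, N m; "width": finger opening in mm; "grasp_force": force on a finger pad.
Only numpy, scipy, OpenCV 4.12 (cv2) and the standard library are available. Lean on these libraries where they do the work, as an engineer would, in place of code of your own. Each camera call takes 0.05 s, during which the arm holds its last target. There are 200 camera calls.

## Task

Put the four wooden-handled hand stamps back in the desk tray, one to a bay and in order of size: the largest in the bay next to the ink pad, then down to the smallest next to the ink bottle. Stand each upright in the middle of its bay with its long side front to back, square with the ribs. Do not knock a stamp over, and leave the ink pad, ink bottle, mug and stapler where they are.

Things in the scene. Friction and masses are not known exactly. Their poses are not given: they have to be found in the camera images.
- stamp_a: The largest of four hand stamps, standing on the desk: pale wooden mount 70 mm long (its x) by 44 mm wide (its y), 18 mm high, black rubber beneath; upright brown turned handle on its middle, alike on all four: waist 15 mm thick at 30 mm height, cylindrical grip 26 mm thick from 46 to 64 mm height, top at 76 mm. About 105 g. Origin: centre of the underside.
- stamp_b: The second largest of four hand stamps, standing on the desk: pale wooden mount 58 mm long (its x) by 38 mm wide (its y), 18 mm high, black rubber beneath; upright brown turned handle on its middle, alike on all four: waist 15 mm thick at 30 mm height, cylindrical grip 26 mm thick from 46 to 64 mm height, top at 76 mm. About 90 g. Origin: centre of the underside.
- stamp_c: The third largest of four hand stamps, standing on the desk: pale wooden mount 46 mm long (its x) by 32 mm wide (its y), 18 mm high, black rubber beneath; upright brown turned handle on its middle, alike on all four: waist 15 mm thick at 30 mm height, cylindrical grip 26 mm thick from 46 to 64 mm height, top at 76 mm. About 76 g. Origin: centre of the underside.
- stamp_d: The smallest of four hand stamps, standing on the desk: pale wooden mount 34 mm long (its x) by 26 mm wide (its y), 18 mm high, black rubber beneath; upright brown turned handle on its middle, alike on all four: waist 15 mm thick at 30 mm height, cylindrical grip 26 mm thick from 46 to 64 mm height, top at 76 mm. About 66 g. Origin: centre of the underside.
- tray: Low reddish wooden tray, fixed, 408 mm long (y) by 106 mm front to back (x). Walls 18 mm high, floor 6 mm above the desk. Ribs 15 mm high, 4 mm thick, run front to back at y = 0, +-66, +-132 mm: between them four green-lined bays 62 mm wide, 94 mm deep, centred at y = -99, -33, 33, 99; at the ends (y = +-166) wells with the ink pad and the ink bottle, either way round. Origin: centre of underside.
- ink_pad: Flat steel ink pad tin with a black felt pad, 88 mm (x) by 58 mm (y), 15 mm high, lying loose in one end well of the tray; it stays there. Origin at the centre of the underside.
- ink_bottle: Small round dark ink bottle with a paper label and white cap, 34 mm thick, 66 mm high, standing loose in the other end well of the tray; it stays there. Origin at the centre of the underside.
- mug: Bystander: white mug, 80 mm across, 92 mm high, handle at +y, standing on the desk to the left. Origin at the centre of the underside.
- stapler: Bystander: black stapler, 140 mm long (x) by 36 mm wide, about 62 mm high, on the desk to the right. Origin at the centre of the underside.
There are look-alikes about, which are no part of the job. What is shaped like the stamp_a but purple is not meant.

How it is judged:
By the outcome, as a careful person would: the job done as asked, in the order asked, and still so for the second after the job is handed in, with the robot touching nothing.
It also fails if it takes over 112 s, if anything falls off the work surface, if the arm or the gripper's body presses on something with over 40 N, if the wrist force passes 120 N, or if a joint passes its speed limit or range.

## Working session

There is one attempt and no reset: what is moved stays moved. The work goes in short steps, Python scripts to look and compute and a tool call to move; the robot and the scene stay as the last step left them, time stands still between calls to the robot, and variables do not carry over. Pictures are saved under pics/ and viewed, at most 14 in all, crops included, and the job is handed in when it is done.

Besides the shell and the picture viewer there is one more tool, called after "Request:" in YAML: its name, and indented under it one key for each argument. apply_moves: Moves the arm, as the interface text tells. Its arguments: {"type":"object","properties":{"targets":{"type":"array"},"gripper":{"type":"number"}},"required":["targets"]}

```bash
mkdir -p pics; python3 - <<'E'
from workcell import ctrl
import cv2
o=ctrl.get_obs(); print(o['t'],o['ee_pos'],o['orientation'],o['width'],ctrl.grip_point_offset)
for n in ['scene','side','wrist']:
    im=ctrl.get_image(n); cv2.imwrite(f'pics/{n}0.png',im[:,:,::-1])
    c=ctrl.get_calibration(n); print(n,c)
    for k in ['stamp_a','tray','ink_pad','ink_bottle']:
        print(k,[(round(d['score'],2),[round(float(x)) for x in d['uv']]) for d in ctrl.pinpoint(k,n)])
E
```

```text
0.0 [6.24434548e+02 4.01283163e-02 2.21905394e+02] [-2.22064468e+00 -2.22068039e+00  1.70073966e-03] 87.78101561250605 18.700000000000003
scene {'fov_y': 50.295235604421286, 'cx': 258.8098770111979, 'cy': 189.7328019293132, 'dist': array([-0.04991693,  0.        ,  0.        ,  0.        ,  0.        ]), 'rvec': array([ 2.02233143,  1.2453282 , -0.55997898]), 'tvec': array([-236.90280506, -260.17185816, 1574.43341523])}
stamp_a [(0.92, [189, 185]), (0.85, [264, 189]), (0.85, [234, 179]), (0.8, [163, 211]), (0.76, [228, 198]), (0.67, [264, 162]), (0.58, [306, 158]), (0.55, [271, 226])]
tray [(0.78, [271, 224]), (0.17, [306, 156])]
ink_pad [(0.73, [219, 247])]
ink_bottle [(0.51, [321, 207])]
side {'fov_y': 42.07237382603952, 'cx': 262.1861552709301, 'cy': 190.82441897470144, 'dist': array([0.00190707, 0.        , 0.        , 0.        , 0.        ]), 'rvec': array([ 0.35792555, -2.59224751,  1.46391511]), 'tvec': array([ 499.0813776 ,  119.29881118, 1229.14798653])}
stamp_a [(0.89, [334, 188]), (0.82, [283, 279]), (0.81, [284, 224]), (0.81, [320, 252]), (0.77, [321, 169]), (0.75, [327, 217]), (0.58, [294, 200]), (0.51, [226, 204])]
tray [(0.76, [226, 206])]
ink_pad [(0.66, [253, 174])]
ink_bottle [(0.85, [202, 237])]
wrist {'fov_y': 70.6902423129499, 'cx': 259.3865338274213, 'cy': 193.87921546660309, 'dist': array([-0.06197482,  0.        ,  0.        ,  0.        ,  0.        ]), 'rvec': array([-2.84761863e+00, -1.90924902e-05, -1.43929643e-03]), 'tvec': array([-625.7038728 ,  -34.97941231,  391.21724863])}
stamp_a [(0.87, [142, 213]), (0.84, [133, 129]), (0.84, [46, 75]), (0.83, [75, 178]), (0.75, [87, 257])]
tray [(0.63, [252, 166])]
ink_pad [(0.66, [249, 269])]
ink_bottle [(0.89, [256, 43])]
```

View pics/scene0.png

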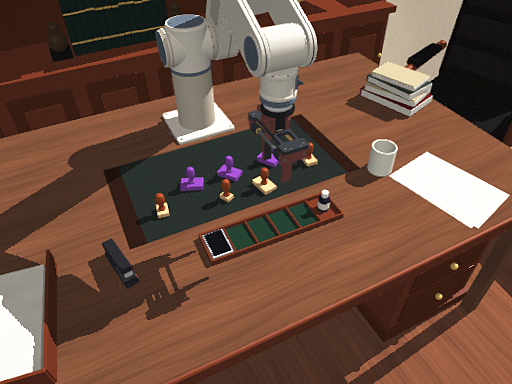

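View pics/side0.png

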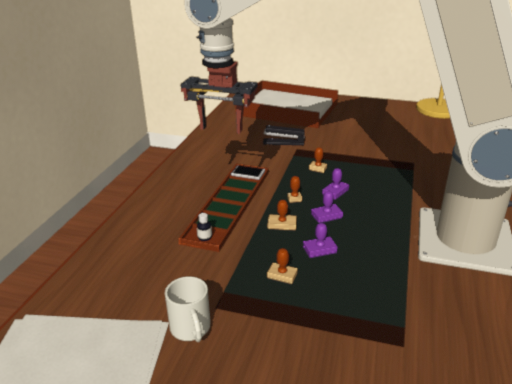

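View pics/wrist0.png

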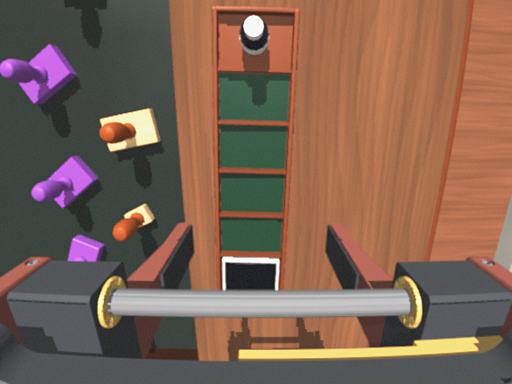

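```bash
cat > h.py <<'E'
import numpy as np, cv2
from scipy.optimize import minimize
from workcell import ctrl
SZ=dict(a=(70,44),b=(58,38),c=(46,32),d=(34,26))
def cam(n):
    c=ctrl.get_calibration(n); f=192/np.tan(np.radians(c['fov_y']/2))
    return dict(K=np.array([[f,0,c['cx']],[0,f,c['cy']],[0,0,1.]]),d=c['dist'],r=np.array(c['rvec']),t=np.array(c['tvec']))
def proj(c,P): return cv2.projectPoints(np.asarray(P,float).reshape(-1,1,3),c['r'],c['t'],c['K'],c['d'])[0][:,0]
def ray(c,uv,z):
    p=cv2.undistortPoints(np.array(uv,float).reshape(1,1,2),c['K'],c['d'])[0,0]
    R=cv2.Rodrigues(c['r'])[0]; C=-R.T@c['t']; d=R.T@np.array([*p,1]); return C+d*(z-C[2])/d[2]
def box(x,y,yaw,L,W,z0,z1):
    q=np.array([[a*L/2,b*W/2] for a in(-1,1) for b in(-1,1)])@np.array([[np.cos(yaw),np.sin(yaw)],[-np.sin(yaw),np.cos(yaw)]])+[x,y]
    return np.vstack([np.c_[q,np.full(4,z)] for z in(z0,z1)])
def stamp(x,y,yaw,L,W,z=0):
    th=np.linspace(0,2*np.pi,16); h=[(18,10),(30,7.5),(46,13),(64,13),(71,11.5),(76,6)]
    ring=[np.c_[x+r*np.cos(th),y+r*np.sin(th),np.full(16,z+zz)] for zz,r in h]
    return [box(x,y,yaw,L,W,z,z+18)]+[np.vstack(p) for p in zip(ring,ring[1:])]
S=4
def render(c,parts,b):
    m=np.zeros(((b[3]-b[1])*S,(b[2]-b[0])*S),np.uint8)
    for p in parts:
        uv=(proj(c,p)-[b[0],b[1]]+.5)*S-.5
        cv2.fillConvexPoly(m,cv2.convexHull(np.round(uv).astype(np.int32)),1)
    return m
def fit(cms,make,starts):
    """cms: list of (cam, bool mask). make(params)->parts"""
    data=[]
    for c,m in cms:
        v,u=np.nonzero(m); b=[max(u.min()-15,0),max(v.min()-15,0),min(u.max()+16,512),min(v.max()+16,384)]
        data.append((c,b,np.kron(m[b[1]:b[3],b[0]:b[2]].astype(np.uint8),np.ones((S,S),np.uint8))))
    def cost(p):
        parts=make(p); s=0
        for c,b,m in data:
            r=render(c,parts,b); s+=1-(r&m).sum()/max((r|m).sum(),1)
        return s/len(data)
    best=None
    for s in starts:
        x0=np.array(s,float); sim=np.vstack([x0,x0+[6,0,0],x0+[0,6,0],x0+[0,0,.25]])
        o=minimize(cost,x0,method='Nelder-Mead',options=dict(initial_simplex=sim,xatol=.02,fatol=1e-5,maxiter=250))
        if best is None or o.fun<best.fun: best=o
    return best
def color(im,m): return np.median(im[m],axis=0)
def purple(im,m):
    r,g,b=im[m].astype(float).T; return np.mean((b>g*1.6)&(b>60))>.3
E
cat > m1.py <<'E'
from h import *
cs={};ims={};dets={};cand={}
for n in ['scene','side','wrist']:
    ims[n]=ctrl.get_image(n); cs[n]=cam(n); cand[n]=[]
    for d in ctrl.outline_of('stamp_a',n):
        m=d['pixels']
        if d['score']<.3 or m.sum()<20 or purple(ims[n],m): continue
        b=d['box']
        g=min((np.array([x,y]) for x in range(350,700,10) for y in range(-400,400,10)),key=lambda g:np.abs(np.r_[(q:=proj(cs[n],np.vstack(stamp(*g,0,40,30)))).min(0),q.max(0)]-b).sum())
        cand[n].append((g,m,b)); print(n,round(d['score'],2),np.round(b),m.sum(),g)
import pickle; pickle.dump((cs,cand,ims),open('m1.pkl','wb'))
for n in ims:
    R=cv2.Rodrigues(cs[n]['r'])[0]; print(n,'C',-R.T@cs[n]['t'])
    for k in('tray','ink_pad','ink_bottle','mug','stapler'):
        for d in ctrl.outline_of(k,n)[:2]: print(n,k,round(d['score'],2),np.round(d['box']),d['pixels'].sum())
E
python3 m1.py
```

```text
scene 0.57 [253. 167. 277. 193.] 354 [460  70]
scene 0.5 [296. 140. 319. 169.] 174 [410 240]
scene 0.5 [222. 179. 233. 204.] 206 [450 -60]
scene 0.48 [157. 192. 171. 214.] 253 [ 400 -250]
side 0.98 [269. 249. 297. 284.] 640 [400 260]
side 0.78 [267. 201. 296. 233.] 553 [440  70]
side 0.68 [288. 175. 303. 199.] 283 [450 -90]
side 0.52 [312. 147. 327. 174.] 253 [ 410 -250]
wrist 0.85 [100. 107. 164. 150.] 1834 [450  50]
wrist 0.6 [115. 205. 153. 239.] 836 [450 -70]
scene C [1308.36809783 -384.19604372  862.10163809]
scene tray 0.69 [199. 191. 347. 266.] 3754
scene ink_pad 0.7 [204. 231. 235. 258.] 522
scene ink_bottle 0.75 [316. 191. 330. 213.] 223
scene mug 0.56 [367. 138. 397. 174.] 846
scene stapler 0.84 [102. 238. 138. 285.] 772
side C [ 201.93469804 1089.25064459  739.50971027]
side tray 0.85 [178. 166. 266. 251.] 2890
side tray 0.49 [269. 249. 300. 283.] 603
side ink_pad 0.62 [234. 164. 263. 178.] 329
side ink_bottle 0.6 [199. 216. 213. 240.] 304
side mug 0.96 [164. 276. 208. 340.] 2401
side mug 0.58 [197. 213. 210. 240.] 342
wrist C [625.31770194  79.97915366 385.20180307]
wrist tray 0.6 [212.   5. 300. 290.] 19375
wrist ink_pad 0.93 [220. 257. 279. 289.] 1854
wrist ink_bottle 0.63 [238.  18. 269.  59.] 957
```

```bash
cat > m2.py <<'E'
from h import *
import pickle
cs,cand,ims=pickle.load(open('m1.pkl','rb'))
for name,g0 in dict(S1=(410,245),S2=(450,62),S3=(450,-72),S4=(405,-250)).items():
    cms=[(cs[n],m) for n in cs for g,m,b in cand[n] if np.hypot(*(g-g0))<40 and not(n=='scene' and name=='S1')]
    for k,(L,W) in SZ.items():
        o=fit(cms,lambda p:stamp(*p,L,W),[(*g0,a) for a in (0,.8,1.57,2.36)])
        print(name,k,len(cms),np.round(o.x[:2],1),round(np.degrees(o.x[2])%180,1),round(o.fun,3))
# tray
tm=[]
for n in ('scene','side','wrist'):
    m=np.zeros((384,512),bool)
    ds=ctrl.outline_of('tray',n); m|=ds[0]['pixels']
    for k in('ink_pad',): m|=ctrl.outline_of(k,n)[0]['pixels']
    m=cv2.morphologyEx(m.astype(np.uint8),cv2.MORPH_CLOSE,np.ones((7,7)))>0
    tm.append((cs[n],m))
mk=lambda p:[box(*p,106,408,0,18)]
for l in (tm[:1],tm[1:2],tm[2:],tm):
    o=fit(l,mk,[(640,0,0),(640,10,.1)]); print('tray',np.round(o.x[:2],1),np.degrees(o.x[2]),o.fun)
im=ims['wrist'].copy()
b=lambda x:[x]
for k in np.r_[-132,-66,0,66,132]:
    R=np.array([[np.cos(o.x[2]),-np.sin(o.x[2])],[np.sin(o.x[2]),np.cos(o.x[2])]])
    q=np.array([[-53,k],[53,k]])@R.T+o.x[:2]; uv=proj(cs['wrist'],np.c_[q,[15,15]]).round().astype(int)
    cv2.line(im,tuple(map(int,uv[0])),tuple(map(int,uv[1])),(255,255,0),1)
cv2.polylines(im,[cv2.convexHull(proj(cs['wrist'],box(*o.x,106,408,18,18)).round().astype(np.int32))],True,(0,255,255))
cv2.imwrite('pics/tray.png',cv2.resize(im[:300,170:330,::-1],None,fx=2,fy=2))
E
python3 m2.py
```

```text
S1 a 1 [400.5 251.4] 7.4 0.207
S1 b 1 [400.3 252.2] 173.7 0.058
S1 c 1 [400.2 254.1] 169.7 0.171
S1 d 1 [399.1 257.7] 166.4 0.327
S2 a 3 [448.1  58.3] 9.4 0.088
S2 b 3 [449.9  57.8] 12.5 0.174
S2 c 3 [449.8  57.7] 26.4 0.313
S2 d 3 [450.2  56.7] 40.0 0.439
S3 a 3 [443.6 -69.4] 101.7 0.48
S3 b 3 [444.5 -69.6] 100.0 0.378
S3 c 3 [444.5 -69.8] 34.2 0.251
S3 d 3 [444.3 -69.5] 29.4 0.11
S4 a 2 [ 414.1 -261.9] 172.2 0.373
S4 b 2 [ 414.8 -262.1] 173.4 0.25
S4 c 2 [ 414.3 -261.5] 173.0 0.114
S4 d 2 [ 415.3 -262.1] 166.7 0.155
tray [ 6.139e+02 -4.000e-01] -1.8085253599396247 0.07139970906739934
tray [614.4   2.8] -1.5808928900947907 0.1417648343892315
tray [615.2   0.8] -1.5277919142486232 0.07551256933138328
tray [614.7   0.8] -1.5308398851885208 0.0980453439058178
```

View pics/tray.png

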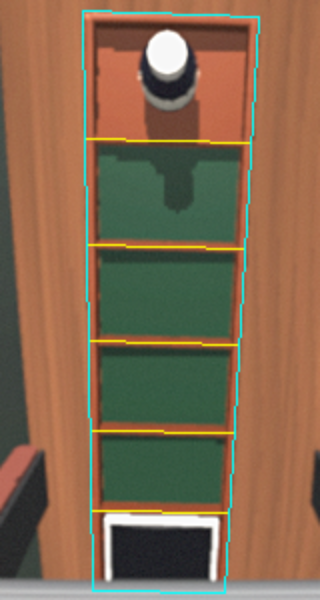

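Request:
apply_moves:
  targets:
    - {"tx":-0.05}
    - {"tx":-0.1}
    - {"tx":-0.15}
    - {"tx":-0.176}
    - {"tx":-0.176}
    - {"tx":-0.176}
    - {"tx":-0.176}
    - {"tx":-0.176}
  gripper: -0.3

```text
validation failed for argument at $.ta...
```

```bash
cat > look.py <<'E'
# usage: look.py picname kind:x:y[:z] ...   fits wooden stamps in wrist picture
from h import *
import sys
o=ctrl.get_obs(); c=cam('wrist'); im=ctrl.get_image('wrist')
print('t',round(o['t'],2),'tcp',np.round(o['ee_pos'],1),'w',round(o['width'],1),'yaw',round(np.degrees(np.arctan2(*(cv2.Rodrigues(np.array(o['orientation']))[0][[1,0],1]))),2),'F',np.round(o['ft_force'],1))
ds=[d for d in ctrl.outline_of('stamp_a','wrist') if d['score']>.25 and d['pixels'].sum()>60]
vis=im.copy()
for d in ds:
    m=d['pixels']; v,u=np.nonzero(m)
    if purple(im,m): print('purple',np.round(d['box']),'top~',ray(c,(u.mean(),v.mean()),35)[:2].round())
for a in sys.argv[2:]:
    k,x,y,*z=a.split(':'); g=(float(x),float(y)); z=float(z[0]) if z else 0
    L,W=SZ[k]; q=proj(c,[[*g,z+30]])[0]
    ms=[d for d in ds if not purple(im,d['pixels'])]
    d=min(ms,key=lambda d:np.hypot(*(np.mean(np.nonzero(d['pixels']),1)[::-1]-q)))
    s=fit([(c,d['pixels'])],lambda p:stamp(*p,L,W,z),[(*g,t) for t in(0,.5,-.5)])
    print(k,np.round(s.x[:2],1),'yaw',round((np.degrees(s.x[2])+90)%180-90,1),'cost',round(s.fun,3))
    for p in stamp(*s.x,L,W,z): cv2.polylines(vis,[cv2.convexHull(proj(c,p).round().astype(np.int32))],True,(0,255,255))
cv2.imwrite(f'pics/{sys.argv[1]}.png',vis[:,:,::-1])
E
python3 look.py w1 a:448:58 d:444:-70
```

```text
t 2.1 tcp [625.    0.  222.7] w 87.7 yaw -0.0 F [ 0.2 -0.2 -0.8]
purple [  0.  43.  74. 104.] top~ [349. 132.]
purple [ 30. 154.  96. 208.] top~ [358. -10.]
a [448.8  58.2] yaw 9.5 cost 0.056
d [445.  -68.7] yaw 28.7 cost 0.097
```

View pics/w1.png

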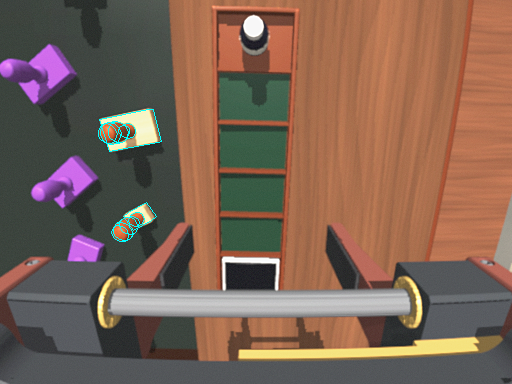

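Request:
apply_moves:
  targets:
    - {"tx":-0.05,"ty":0,"tz":0,"spin":0}
    - {"tx":-0.1,"ty":0,"tz":0,"spin":0}
    - {"tx":-0.15,"ty":0,"tz":0,"spin":0}
    - {"tx":-0.176,"ty":0,"tz":0,"spin":0}
    - {"tx":-0.176,"ty":0,"tz":0,"spin":0}
    - {"tx":-0.176,"ty":0,"tz":0,"spin":0}
    - {"tx":-0.176,"ty":0,"tz":0,"spin":0}
    - {"tx":-0.176,"ty":0,"tz":0,"spin":0}
  gripper: -0.3

```text
t: 3.0
ee_pos: [450.3, -0.0, 222.7]
orientation: [2.221, 2.221, 0.001]
ft_force: [-0.5, 0.2, 0.0]
width: 57.0
grasp_force: 0.0
```

```bash
python3 look.py w2 a:448:58 d:444:-70
```

```text
t 3.0 tcp [450.3  -0.  222.7] w 57.0 yaw 0.0 F [-0.5  0.2  0. ]
purple [136.  37. 202.  99.] top~ [343. 132.]
purple [157. 154. 213. 204.] top~ [353.  -8.]
purple [178. 236. 194. 259.] top~ [ 343. -104.]
a [449.   58.5] yaw 8.5 cost 0.048
d [445.5 -68.6] yaw 23.8 cost 0.085
```

View pics/w2.png

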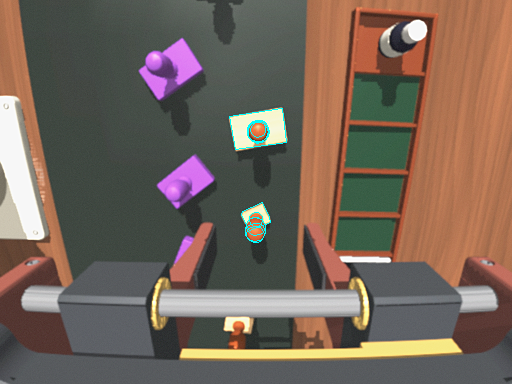

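Request:
apply_moves:
  targets:
    - {"tx":0,"ty":0.045,"tz":0,"spin":6}
    - {"tx":0,"ty":0.0585,"tz":-0.02,"spin":10.5}
    - {"tx":0,"ty":0.0585,"tz":-0.06,"spin":10.5}
    - {"tx":0,"ty":0.0585,"tz":-0.1,"spin":10.5}
    - {"tx":0,"ty":0.0585,"tz":-0.14,"spin":10.5}
    - {"tx":0,"ty":0.0585,"tz":-0.17,"spin":10.5}
    - {"tx":0,"ty":0.0585,"tz":-0.187,"spin":10.5}
    - {"tx":0,"ty":0.0585,"tz":-0.187,"spin":10.5}
  gripper: -0.3

```text
t: 3.9
ee_pos: [447.6, 58.4, 33.3]
orientation: [-2.007, -2.413, 0.006]
ft_force: [-0.5, 0.2, 0.7]
width: 57.3
grasp_force: 0.0
```

```bash
cat > st.py <<'E'
from h import *
o=ctrl.get_obs()
print('t',round(o['t'],2),'tcp',np.round(o['ee_pos'],1),'w',round(o['width'],1),'yaw',round(np.degrees(np.arctan2(*(cv2.Rodrigues(np.array(o['orientation']))[0][[1,0],1]))),2),'F',np.round(o['ft_force'],1),round(o['grasp_force'],1))
E
python3 st.py
```

```text
t 3.9 tcp [447.6  58.4  33.3] w 57.3 yaw 10.5 F [-0.5  0.2  0.7] 0.0
```

Request:
apply_moves:
  targets:
    - {"tx":0,"ty":0,"tz":0,"spin":0}
    - {"tx":0,"ty":0,"tz":0,"spin":0}
    - {"tx":0,"ty":0,"tz":0,"spin":0}
    - {"tx":0,"ty":0,"tz":0,"spin":0}
    - {"tx":0,"ty":0,"tz":0,"spin":0}
    - {"tx":0,"ty":0,"tz":0,"spin":0}
    - {"tx":0,"ty":0,"tz":0,"spin":0}
    - {"tx":0,"ty":0,"tz":0.02,"spin":0}
  gripper: 1

```text
t: 4.7
ee_pos: [447.7, 58.4, 54.8]
orientation: [-2.007, -2.414, 0.004]
ft_force: [-0.3, -0.8, -1.1]
width: 25.1
grasp_force: 30.0
```

Request:
apply_moves:
  targets:
    - {"tx":0,"ty":0,"tz":0.04,"spin":0}
    - {"tx":0.03,"ty":-0.03,"tz":0.05,"spin":-3}
    - {"tx":0.06,"ty":-0.06,"tz":0.05,"spin":-7}
    - {"tx":0.09,"ty":-0.09,"tz":0.05,"spin":-10.5}
    - {"tx":0.12,"ty":-0.12,"tz":0.05,"spin":-10.5}
    - {"tx":0.15,"ty":-0.147,"tz":0.05,"spin":-10.5}
    - {"tx":0.1633,"ty":-0.1567,"tz":0.05,"spin":-10.5}
    - {"tx":0.1633,"ty":-0.1567,"tz":0.05,"spin":-10.5}

```text
t: 5.5
ee_pos: [613.9, -99.9, 105.7]
orientation: [2.223, 2.218, 0.001]
ft_force: [-0.9, 0.6, -0.8]
width: 24.8
grasp_force: 30.0
```

```bash
python3 look.py w3 a:612:-98:70
```

```text
t 5.5 tcp [613.9 -99.9 105.7] w 24.8 yaw -0.11 F [-0.9  0.6 -0.8]
purple [  2. 197.  40. 267.] top~ [ 373. -129.]
purple [  0.  78.  27. 137.] top~ [396. -11.]
a [614.3 -99. ] yaw -2.4 cost 0.23
```

View pics/w3.png

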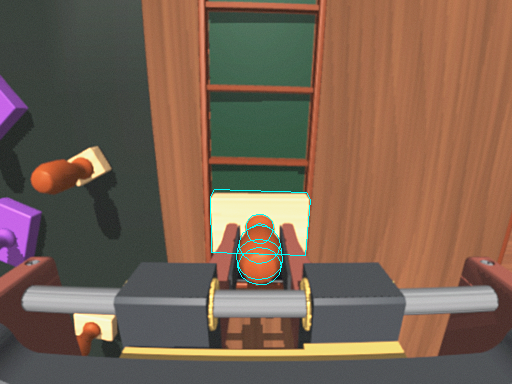

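Request:
apply_moves:
  targets:
    - {"tx":0,"ty":0,"tz":-0.015,"spin":0}
    - {"tx":0,"ty":0,"tz":-0.03,"spin":0}
    - {"tx":0,"ty":0,"tz":-0.042,"spin":0}
    - {"tx":0,"ty":0,"tz":-0.05,"spin":0}
    - {"tx":0,"ty":0,"tz":-0.056,"spin":0}
    - {"tx":0,"ty":0,"tz":-0.06,"spin":0}
    - {"tx":0,"ty":0,"tz":-0.0625,"spin":0}
    - {"tx":0,"ty":0,"tz":-0.063,"spin":0}

```text
t: 6.4
ee_pos: [612.4, -98.2, 42.6]
orientation: [2.221, 2.221, 0.0]
ft_force: [-0.0, 0.3, -1.3]
width: 25.1
grasp_force: 30.0
```

```bash
python3 st.py
```

```text
t 6.4 tcp [612.4 -98.2  42.6] w 25.1 yaw -0.0 F [-0.   0.3 -1.3] 30.0
```

Request:
apply_moves:
  targets:
    - {"tx":0,"ty":0,"tz":-0.001,"spin":0}
    - {"tx":0,"ty":0,"tz":-0.001,"spin":0}
    - {"tx":0,"ty":0,"tz":-0.001,"spin":0}
    - {"tx":0,"ty":0,"tz":-0.001,"spin":0}
    - {"tx":0,"ty":0,"tz":-0.001,"spin":0}
    - {"tx":0,"ty":0,"tz":0.02,"spin":0}
    - {"tx":0,"ty":0,"tz":0.06,"spin":0}
    - {"tx":0,"ty":0,"tz":0.1,"spin":0}
  gripper: -0.3

```text
t: 7.2
ee_pos: [611.6, -98.1, 143.1]
orientation: [-2.22, -2.22, 0.002]
ft_force: [-0.2, -0.2, -0.2]
width: 57.4
grasp_force: 0.0
```

Request:
apply_moves:
  targets:
    - {"tx":-0.026,"ty":0.034,"tz":0.02,"spin":0}
    - {"tx":-0.052,"ty":0.072,"tz":0.04,"spin":0}
    - {"tx":-0.077,"ty":0.112,"tz":0.055,"spin":0}
    - {"tx":-0.103,"ty":0.153,"tz":0.065,"spin":0}
    - {"tx":-0.13,"ty":0.194,"tz":0.075,"spin":0}
    - {"tx":-0.157,"ty":0.235,"tz":0.08,"spin":0}
    - {"tx":-0.182,"ty":0.275,"tz":0.08,"spin":0}
    - {"tx":-0.202,"ty":0.313,"tz":0.08,"spin":0}

```text
t: 8.0
ee_pos: [408.8, 216.2, 223.2]
orientation: [2.221, 2.221, 0.001]
ft_force: [0.1, -0.2, -0.9]
width: 57.2
grasp_force: 0.0
```

```bash
python3 look.py w4 b:400:252 a:612.3:-98:6; python3 st.py
```

```text
t 8.0 tcp [408.8 216.2 223.2] w 57.2 yaw 0.01 F [ 0.1 -0.2 -0.9]
purple [182. 200. 237. 239.] top~ [347. 151.]
purple [208. 286. 231. 337.] top~ [342. -35.]
purple [220. 344. 234. 350.] top~ [351. -78.]
b [400.8 251.3] yaw -6.1 cost 0.054
a [612.3 -98. ] yaw 0.0 cost 1.0
t 8.1 tcp [408.1 218.1 223. ] w 56.9 yaw 0.28 F [-0.  -0.5  0.2] 0.0
```

Request:
apply_moves:
  targets:
    - {"tx":-0.0097,"ty":0.0367,"tz":0,"spin":-4.6}
    - {"tx":-0.0097,"ty":0.0367,"tz":0,"spin":-4.6}
    - {"tx":-0.0097,"ty":0.0367,"tz":0,"spin":-4.6}
    - {"tx":-0.0097,"ty":0.0367,"tz":0,"spin":-4.6}
    - {"tx":-0.0097,"ty":0.0367,"tz":0,"spin":-4.6}
    - {"tx":-0.0097,"ty":0.0367,"tz":0,"spin":-4.6}
    - {"tx":-0.0097,"ty":0.0367,"tz":0,"spin":-4.6}
    - {"tx":-0.0097,"ty":0.0367,"tz":0,"spin":-4.6}

```text
t: 8.9
ee_pos: [400.7, 251.2, 222.7]
orientation: [2.309, 2.13, -0.0]
ft_force: [0.2, 0.1, -0.0]
width: 56.8
grasp_force: 0.0
```

```bash
python3 look.py w5 b:400:252
```

```text
t 8.9 tcp [400.7 251.2 222.7] w 56.8 yaw -4.63 F [ 0.2  0.1 -0. ]
purple [211. 223. 250. 280.] top~ [348. 144.]
purple [214. 318. 266. 348.] top~ [347.  -3.]
b [400.6 251.4] yaw -4.6 cost 0.041
```

Request:
apply_moves:
  targets:
    - {"tx":0,"ty":0,"tz":-0.04,"spin":0}
    - {"tx":0,"ty":0,"tz":-0.08,"spin":0}
    - {"tx":0,"ty":0,"tz":-0.12,"spin":0}
    - {"tx":0,"ty":0,"tz":-0.15,"spin":0}
    - {"tx":0,"ty":0,"tz":-0.17,"spin":0}
    - {"tx":0,"ty":0,"tz":-0.182,"spin":0}
    - {"tx":0,"ty":0,"tz":-0.187,"spin":0}
    - {"tx":0,"ty":0,"tz":-0.187,"spin":0}

```text
t: 9.8
ee_pos: [400.7, 251.6, 35.6]
orientation: [-2.309, -2.131, 0.0]
ft_force: [-0.1, 0.4, 0.9]
width: 57.2
grasp_force: 0.0
```

Request:
apply_moves:
  targets:
    - {"tx":0,"ty":0,"tz":0,"spin":0}
    - {"tx":0,"ty":0,"tz":0,"spin":0}
    - {"tx":0,"ty":0,"tz":0,"spin":0}
    - {"tx":0,"ty":0,"tz":0,"spin":0}
    - {"tx":0,"ty":0,"tz":0,"spin":0}
    - {"tx":0,"ty":0,"tz":0.015,"spin":0}
    - {"tx":0,"ty":0,"tz":0.045,"spin":0}
    - {"tx":0,"ty":0,"tz":0.075,"spin":0}
  gripper: 1

```text
t: 10.6
ee_pos: [400.0, 251.1, 111.0]
orientation: [-2.309, -2.13, 0.003]
ft_force: [0.4, 0.0, -1.1]
width: 25.2
grasp_force: 30.0
```

Request:
apply_moves:
  targets:
    - {"tx":0.02,"ty":-0.027,"tz":0.01,"spin":0.5}
    - {"tx":0.049,"ty":-0.065,"tz":0.01,"spin":1}
    - {"tx":0.078,"ty":-0.104,"tz":0.01,"spin":1.5}
    - {"tx":0.107,"ty":-0.142,"tz":0.01,"spin":2}
    - {"tx":0.136,"ty":-0.18,"tz":0.01,"spin":2.5}
    - {"tx":0.165,"ty":-0.219,"tz":0.01,"spin":3}
    - {"tx":0.194,"ty":-0.258,"tz":0.01,"spin":3.8}
    - {"tx":0.2134,"ty":-0.2837,"tz":0.01,"spin":3.8}

```text
t: 11.4
ee_pos: [615.5, -35.0, 120.7]
orientation: [2.238, 2.204, 0.001]
ft_force: [0.3, 0.4, -0.9]
width: 25.2
grasp_force: 30.0
```

Request:
apply_moves:
  targets:
    - {"tx":0,"ty":0,"tz":0,"spin":0}
    - {"tx":0,"ty":0,"tz":0,"spin":0}
    - {"tx":0,"ty":0,"tz":0,"spin":0}
    - {"tx":0,"ty":0,"tz":0,"spin":0}
    - {"tx":0,"ty":0,"tz":-0.02,"spin":0}
    - {"tx":0,"ty":0,"tz":-0.04,"spin":0}
    - {"tx":0,"ty":0,"tz":-0.05,"spin":0}
    - {"tx":0,"ty":0,"tz":-0.055,"spin":0}

```text
t: 12.2
ee_pos: [613.1, -31.4, 64.8]
orientation: [-2.235, -2.206, 0.002]
ft_force: [0.1, -0.9, -0.7]
width: 25.2
grasp_force: 30.0
```

```bash
python3 look.py w6 b:614:-32:30
```

```text
t 12.2 tcp [613.1 -31.4  64.8] w 25.2 yaw -0.74 F [ 0.1 -0.9 -0.7]
purple [  1. 176.  12. 198.] top~ [413.  -2.]
b [613.5 -30.5] yaw 2.3 cost 0.232
```

Request:
apply_moves:
  targets:
    - {"tx":0,"ty":0,"tz":-0.008,"spin":0}
    - {"tx":0,"ty":0,"tz":-0.015,"spin":0}
    - {"tx":0,"ty":0,"tz":-0.019,"spin":0}
    - {"tx":0,"ty":0,"tz":-0.022,"spin":0}
    - {"tx":0,"ty":0,"tz":-0.0235,"spin":0}
    - {"tx":0,"ty":0,"tz":-0.024,"spin":0}
    - {"tx":0,"ty":0,"tz":-0.024,"spin":0}
    - {"tx":0,"ty":0,"tz":-0.024,"spin":0}

```text
t: 13.1
ee_pos: [613.8, -32.2, 42.1]
orientation: [-2.237, -2.206, 0.0]
ft_force: [-4.0, 0.3, 6.0]
width: 25.0
grasp_force: 30.0
```

Request:
apply_moves:
  targets:
    - {"tx":0,"ty":0,"tz":0,"spin":0}
    - {"tx":0,"ty":0,"tz":0,"spin":0}
    - {"tx":0,"ty":0,"tz":0,"spin":0}
    - {"tx":0,"ty":0,"tz":0,"spin":0}
    - {"tx":0,"ty":0,"tz":0,"spin":0}
    - {"tx":0,"ty":0,"tz":0.02,"spin":0}
    - {"tx":0,"ty":0,"tz":0.06,"spin":0}
    - {"tx":0,"ty":0,"tz":0.1,"spin":0}
  gripper: -0.3

```text
t: 13.9
ee_pos: [613.2, -32.1, 141.9]
orientation: [-2.236, -2.205, 0.002]
ft_force: [0.6, -0.9, 0.3]
width: 57.2
grasp_force: 0.0
```

Request:
apply_moves:
  targets:
    - {"tx":-0.025,"ty":-0.029,"tz":0.03,"spin":0}
    - {"tx":-0.055,"ty":-0.063,"tz":0.05,"spin":-2}
    - {"tx":-0.086,"ty":-0.099,"tz":0.07,"spin":-4}
    - {"tx":-0.117,"ty":-0.135,"tz":0.081,"spin":-4.7}
    - {"tx":-0.148,"ty":-0.17,"tz":0.081,"spin":-4.7}
    - {"tx":-0.178,"ty":-0.205,"tz":0.081,"spin":-4.7}
    - {"tx":-0.1995,"ty":-0.2296,"tz":0.081,"spin":-4.7}
    - {"tx":-0.1995,"ty":-0.2296,"tz":0.081,"spin":-4.7}

```text
t: 14.7
ee_pos: [412.1, -263.9, 222.8]
orientation: [2.329, 2.108, -0.001]
ft_force: [0.8, 0.3, -0.9]
width: 57.4
grasp_force: 0.0
```

Request:
apply_moves:
  targets:
    - {"tx":0,"ty":0,"tz":0,"spin":0}
    - {"tx":0,"ty":0,"tz":0,"spin":0}
    - {"tx":0,"ty":0,"tz":0,"spin":0}
    - {"tx":0,"ty":0,"tz":0,"spin":0}
    - {"tx":0,"ty":0,"tz":0,"spin":0}
    - {"tx":0,"ty":0,"tz":0,"spin":0}
    - {"tx":0,"ty":0,"tz":0,"spin":0}
    - {"tx":0,"ty":0,"tz":0,"spin":0}

```text
t: 15.5
ee_pos: [414.5, -261.7, 222.7]
orientation: [2.325, 2.112, 0.0]
ft_force: [0.2, -0.6, -0.8]
width: 57.2
grasp_force: 0.0
```

```bash
python3 look.py w7 c:414:-262
```

```text
t 15.5 tcp [ 414.5 -261.7  222.7] w 57.2 yaw -5.5 F [ 0.2 -0.6 -0.8]
purple [167.   0. 192.  11.] top~ [341. -52.]
purple [174.  55. 217. 121.] top~ [ 346. -144.]
c [ 415.9 -262.1] yaw -7.7 cost 0.055
```

View pics/w7.png

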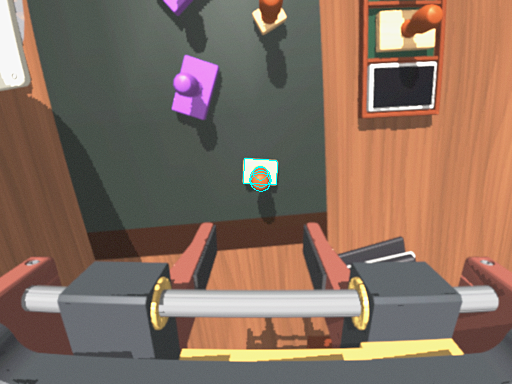

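Request:
apply_moves:
  targets:
    - {"tx":0.001,"ty":0,"tz":-0.04,"spin":0}
    - {"tx":0.001,"ty":0,"tz":-0.08,"spin":0}
    - {"tx":0.001,"ty":0,"tz":-0.12,"spin":0}
    - {"tx":0.001,"ty":0,"tz":-0.15,"spin":0}
    - {"tx":0.001,"ty":0,"tz":-0.17,"spin":0}
    - {"tx":0.001,"ty":0,"tz":-0.182,"spin":0}
    - {"tx":0.001,"ty":0,"tz":-0.187,"spin":0}
    - {"tx":0.001,"ty":0,"tz":-0.187,"spin":0}

```text
t: 16.4
ee_pos: [415.6, -261.8, 35.6]
orientation: [-2.325, -2.112, 0.0]
ft_force: [0.2, 0.3, -0.2]
width: 57.0
grasp_force: 0.0
```

Request:
apply_moves:
  targets:
    - {"tx":0,"ty":0,"tz":0,"spin":0}
    - {"tx":0,"ty":0,"tz":0,"spin":0}
    - {"tx":0,"ty":0,"tz":0,"spin":0}
    - {"tx":0,"ty":0,"tz":0,"spin":0}
    - {"tx":0,"ty":0,"tz":0,"spin":0}
    - {"tx":0,"ty":0,"tz":0.015,"spin":0}
    - {"tx":0,"ty":0,"tz":0.045,"spin":0}
    - {"tx":0,"ty":0,"tz":0.085,"spin":0}
  gripper: 1

```text
t: 17.2
ee_pos: [414.2, -260.9, 120.3]
orientation: [-2.323, -2.11, 0.002]
ft_force: [1.1, -0.2, -0.9]
width: 25.4
grasp_force: 30.0
```

Request:
apply_moves:
  targets:
    - {"tx":0.014,"ty":0.022,"tz":0.02,"spin":1}
    - {"tx":0.04,"ty":0.06,"tz":0.02,"spin":2}
    - {"tx":0.067,"ty":0.1,"tz":0.02,"spin":3}
    - {"tx":0.094,"ty":0.14,"tz":0.02,"spin":4}
    - {"tx":0.121,"ty":0.18,"tz":0.02,"spin":5}
    - {"tx":0.149,"ty":0.22,"tz":0.02,"spin":6}
    - {"tx":0.176,"ty":0.26,"tz":0.02,"spin":6}
    - {"tx":0.2003,"ty":0.2956,"tz":0.02,"spin":6}

```text
t: 18.0
ee_pos: [616.6, 36.1, 140.6]
orientation: [-2.211, -2.232, 0.0]
ft_force: [-0.5, -0.8, -0.6]
width: 25.4
grasp_force: 30.0
```

Request:
apply_moves:
  targets:
    - {"tx":0,"ty":0,"tz":0,"spin":0}
    - {"tx":0,"ty":0,"tz":0,"spin":0}
    - {"tx":0,"ty":0,"tz":0,"spin":0}
    - {"tx":0,"ty":0,"tz":0,"spin":0}
    - {"tx":0,"ty":0,"tz":-0.02,"spin":0}
    - {"tx":0,"ty":0,"tz":-0.045,"spin":0}
    - {"tx":0,"ty":0,"tz":-0.065,"spin":0}
    - {"tx":0,"ty":0,"tz":-0.075,"spin":0}

```text
t: 18.8
ee_pos: [614.3, 32.6, 64.1]
orientation: [-2.212, -2.228, 0.003]
ft_force: [-0.0, -0.4, -1.2]
width: 25.5
grasp_force: 30.0
```

Request:
apply_moves:
  targets:
    - {"tx":0,"ty":0,"tz":-0.008,"spin":0}
    - {"tx":0,"ty":0,"tz":-0.015,"spin":0}
    - {"tx":0,"ty":0,"tz":-0.019,"spin":0}
    - {"tx":0,"ty":0,"tz":-0.022,"spin":0}
    - {"tx":0,"ty":0,"tz":-0.0235,"spin":0}
    - {"tx":0,"ty":0,"tz":-0.0235,"spin":0}
    - {"tx":0,"ty":0,"tz":-0.0235,"spin":0}
    - {"tx":0,"ty":0,"tz":-0.0235,"spin":0}

```text
t: 19.6
ee_pos: [616.0, 33.9, 42.5]
orientation: [2.211, 2.231, 0.001]
ft_force: [0.0, 0.6, -0.0]
width: 25.2
grasp_force: 30.0
```

Request:
apply_moves:
  targets:
    - {"tx":0,"ty":0,"tz":0,"spin":0}
    - {"tx":0,"ty":0,"tz":0,"spin":0}
    - {"tx":0,"ty":0,"tz":0,"spin":0}
    - {"tx":0,"ty":0,"tz":0,"spin":0}
    - {"tx":0,"ty":0,"tz":0,"spin":0}
    - {"tx":0,"ty":0,"tz":0.02,"spin":0}
    - {"tx":0,"ty":0,"tz":0.06,"spin":0}
    - {"tx":0,"ty":0,"tz":0.1,"spin":0}
  gripper: -0.3

```text
t: 20.4
ee_pos: [615.0, 33.8, 142.5]
orientation: [-2.211, -2.23, 0.003]
ft_force: [0.1, -0.5, -0.1]
width: 57.1
grasp_force: 0.0
```

Request:
apply_moves:
  targets:
    - {"tx":-0.02,"ty":-0.012,"tz":0.04,"spin":4}
    - {"tx":-0.055,"ty":-0.033,"tz":0.06,"spin":8}
    - {"tx":-0.09,"ty":-0.054,"tz":0.08,"spin":13}
    - {"tx":-0.13,"ty":-0.078,"tz":0.08,"spin":19}
    - {"tx":-0.16,"ty":-0.096,"tz":0.08,"spin":25}
    - {"tx":-0.1705,"ty":-0.1025,"tz":0.08,"spin":25}
    - {"tx":-0.1705,"ty":-0.1025,"tz":0.08,"spin":25}
    - {"tx":-0.1705,"ty":-0.1025,"tz":0.08,"spin":25}

```text
t: 21.2
ee_pos: [446.7, -68.6, 222.5]
orientation: [1.678, 2.654, 0.001]
ft_force: [0.4, 0.3, -0.7]
width: 57.0
grasp_force: 0.0
```

Request:
apply_moves:
  targets:
    - {"tx":0,"ty":0,"tz":0,"spin":0}
    - {"tx":0,"ty":0,"tz":0,"spin":0}
    - {"tx":0,"ty":0,"tz":0,"spin":0}
    - {"tx":0,"ty":0,"tz":0,"spin":0}
    - {"tx":0,"ty":0,"tz":0,"spin":0}
    - {"tx":0,"ty":0,"tz":0,"spin":0}
    - {"tx":0,"ty":0,"tz":0,"spin":0}
    - {"tx":0,"ty":0,"tz":0,"spin":0}

```text
t: 22.0
ee_pos: [445.3, -68.7, 222.2]
orientation: [1.676, 2.657, -0.0]
ft_force: [0.7, -0.5, 0.6]
width: 57.1
grasp_force: 0.0
```

```bash
python3 look.py w8 d:445:-69
python3 - <<'E'
import cv2; im=cv2.imread('pics/w8.png'); cv2.imwrite('pics/w8c.png',cv2.resize(im[80:280,160:360],None,fx=3,fy=3))
E
```

```text
t 22.0 tcp [445.3 -68.7 222.2] w 57.1 yaw 25.5 F [ 0.7 -0.5  0.6]
purple [219.   0. 281.  12.] top~ [348. 107.]
purple [178.  82. 239. 124.] top~ [349. -14.]
purple [147. 163. 198. 212.] top~ [ 346. -134.]
d [444.8 -68. ] yaw 24.3 cost 0.088
```

View pics/w8c.png

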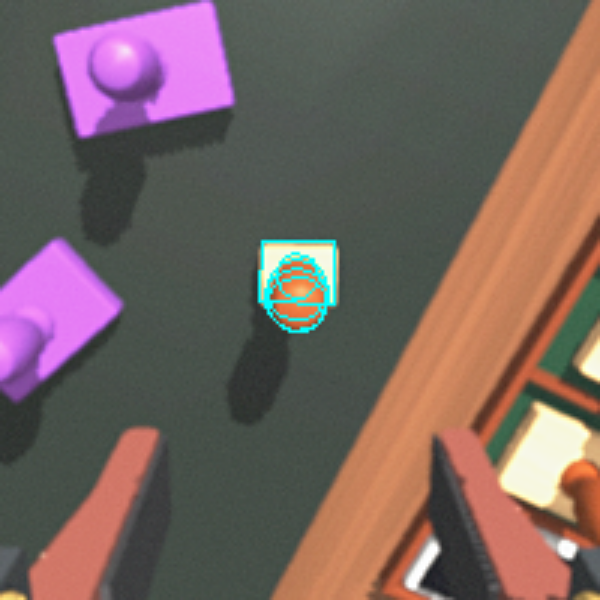

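Request:
apply_moves:
  targets:
    - {"tx":0,"ty":0,"tz":-0.04,"spin":0}
    - {"tx":0,"ty":0,"tz":-0.08,"spin":0}
    - {"tx":0,"ty":0,"tz":-0.12,"spin":0}
    - {"tx":0,"ty":0,"tz":-0.15,"spin":0}
    - {"tx":0,"ty":0,"tz":-0.17,"spin":0}
    - {"tx":0,"ty":0,"tz":-0.182,"spin":0}
    - {"tx":0,"ty":0,"tz":-0.1865,"spin":0}
    - {"tx":0,"ty":0,"tz":-0.1865,"spin":0}

```text
t: 22.9
ee_pos: [445.5, -68.7, 35.7]
orientation: [-1.676, -2.657, 0.0]
ft_force: [0.3, -0.1, -0.2]
width: 57.1
grasp_force: 0.0
```

Request:
apply_moves:
  targets:
    - {"tx":0,"ty":0,"tz":0,"spin":0}
    - {"tx":0,"ty":0,"tz":0,"spin":0}
    - {"tx":0,"ty":0,"tz":0,"spin":0}
    - {"tx":0,"ty":0,"tz":0,"spin":0}
    - {"tx":0,"ty":0,"tz":0,"spin":0}
    - {"tx":0,"ty":0,"tz":0.015,"spin":0}
    - {"tx":0,"ty":0,"tz":0.055,"spin":0}
    - {"tx":0,"ty":0,"tz":0.1,"spin":0}
  gripper: 1

```text
t: 23.7
ee_pos: [443.9, -68.4, 135.8]
orientation: [-1.675, -2.654, 0.002]
ft_force: [0.4, -0.5, 0.2]
width: 25.5
grasp_force: 30.0
```

Request:
apply_moves:
  targets:
    - {"tx":0.012,"ty":0.018,"tz":0.01,"spin":-3}
    - {"tx":0.035,"ty":0.055,"tz":0.01,"spin":-8}
    - {"tx":0.06,"ty":0.09,"tz":0.01,"spin":-13}
    - {"tx":0.09,"ty":0.12,"tz":0.01,"spin":-18}
    - {"tx":0.12,"ty":0.145,"tz":0.01,"spin":-23}
    - {"tx":0.15,"ty":0.16,"tz":0.01,"spin":-26.5}
    - {"tx":0.1722,"ty":0.1685,"tz":0.01,"spin":-26.5}
    - {"tx":0.1722,"ty":0.1685,"tz":0.01,"spin":-26.5}

```text
t: 24.5
ee_pos: [619.8, 101.1, 145.5]
orientation: [2.239, 2.203, 0.003]
ft_force: [0.1, -0.3, -0.1]
width: 24.9
grasp_force: 30.0
```

Request:
apply_moves:
  targets:
    - {"tx":0,"ty":0,"tz":0,"spin":0}
    - {"tx":0,"ty":0,"tz":0,"spin":0}
    - {"tx":0,"ty":0,"tz":0,"spin":0}
    - {"tx":0,"ty":0,"tz":0,"spin":0}
    - {"tx":0,"ty":0,"tz":-0.02,"spin":0}
    - {"tx":0,"ty":0,"tz":-0.05,"spin":0}
    - {"tx":0,"ty":0,"tz":-0.07,"spin":0}
    - {"tx":0,"ty":0,"tz":-0.08,"spin":0}

```text
t: 25.3
ee_pos: [616.1, 99.4, 64.0]
orientation: [-2.24, -2.2, 0.003]
ft_force: [-0.1, 0.9, -1.3]
width: 25.0
grasp_force: 30.0
```

Request:
apply_moves:
  targets:
    - {"tx":0,"ty":0,"tz":-0.008,"spin":0}
    - {"tx":0,"ty":0,"tz":-0.015,"spin":0}
    - {"tx":0,"ty":0,"tz":-0.019,"spin":0}
    - {"tx":0,"ty":0,"tz":-0.022,"spin":0}
    - {"tx":0,"ty":0,"tz":-0.0235,"spin":0}
    - {"tx":0,"ty":0,"tz":-0.0235,"spin":0}
    - {"tx":0,"ty":0,"tz":-0.0235,"spin":0}
    - {"tx":0,"ty":0,"tz":-0.0235,"spin":0}

```text
t: 26.1
ee_pos: [617.7, 99.9, 42.5]
orientation: [2.24, 2.202, 0.001]
ft_force: [-0.1, 0.9, -1.1]
width: 25.3
grasp_force: 30.0
```

Request:
apply_moves:
  targets:
    - {"tx":0,"ty":0,"tz":0,"spin":0}
    - {"tx":0,"ty":0,"tz":0,"spin":0}
    - {"tx":0,"ty":0,"tz":0,"spin":0}
    - {"tx":0,"ty":0,"tz":0,"spin":0}
    - {"tx":0,"ty":0,"tz":0,"spin":0}
    - {"tx":0,"ty":0,"tz":0.02,"spin":0}
    - {"tx":0,"ty":0,"tz":0.06,"spin":0}
    - {"tx":0,"ty":0,"tz":0.1,"spin":0}
  gripper: -0.3

```text
t: 26.9
ee_pos: [616.7, 99.7, 142.5]
orientation: [-2.24, -2.201, 0.003]
ft_force: [0.5, -0.4, 0.6]
width: 56.9
grasp_force: 0.0
```

Request:
apply_moves:
  targets:
    - {"tx":0,"ty":-0.02,"tz":0.03,"spin":0}
    - {"tx":0,"ty":-0.05,"tz":0.06,"spin":0}
    - {"tx":0,"ty":-0.08,"tz":0.09,"spin":0}
    - {"tx":0,"ty":-0.1,"tz":0.12,"spin":0}
    - {"tx":0,"ty":-0.1,"tz":0.14,"spin":0}
    - {"tx":0,"ty":-0.1,"tz":0.14,"spin":0}
    - {"tx":0,"ty":-0.1,"tz":0.14,"spin":0}
    - {"tx":0,"ty":-0.1,"tz":0.14,"spin":0}

```text
t: 27.7
ee_pos: [616.6, 0.3, 280.4]
orientation: [-2.239, -2.201, 0.003]
ft_force: [-0.3, -0.2, 0.6]
width: 57.3
grasp_force: 0.0
```

```bash
python3 look.py w9 a:612.3:-98:6 b:614:-32:6 c:616:34:6 d:617:100:6
```

```text
t 27.7 tcp [6.166e+02 3.000e-01 2.804e+02] w 57.3 yaw -0.97 F [-0.3 -0.2  0.6]
purple [ 86. 227. 124. 264.] top~ [ 354. -131.]
purple [ 39.  53. 103. 108.] top~ [349. 132.]
purple [ 71. 154. 122. 196.] top~ [358. -10.]
a [613.5 -98.1] yaw 0.3 cost 0.057
b [614.2 -31.8] yaw -0.8 cost 0.101
c [615.8  33.5] yaw -1.9 cost 0.061
d [617.2 101.1] yaw -0.2 cost 0.083
```

View pics/w9.png

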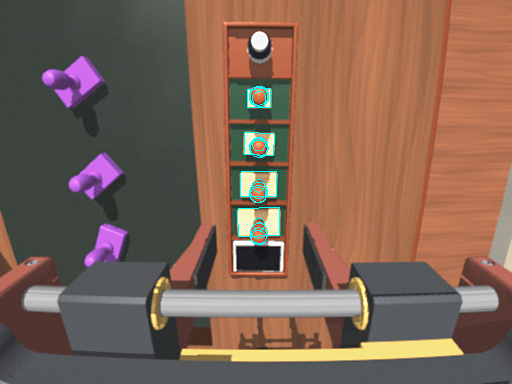

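The final picture shows all four stamps upright and centred in their bays: a next to the ink pad at (258,222), then b, c and d up to the bottle at (258,97). The fits put them within about 2 mm and 2° of target.

```bash
python3 -c "
from workcell import ctrl
print(ctrl.close_job())"
```

```text
the job is handed in; nothing more can be done
None
```

The job is handed in at about 28 s of the 112 s allowed: all four stamps stand upright in their bays, largest by the ink pad down to smallest by the ink bottle, each about 2 mm and 2° or less from true in the last picture.

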